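# Take a bore depth with a stand gauge and lock it

### The job

Pick up the depth gauge and stand it upright on the bright pad of the blue housing block, its probe hanging over the bore, and let go of it. Then take the probe by its orange head and lower it until its tip touches the brass disc at the bottom of the bore, without ramming it, and let go. Last, push the red lock button on top of the gauge fully down, leaving the gauge standing there with the probe on the disc.

Things in the scene. Friction and masses are not known exactly. Their poses are not given: they have to be found in the camera images.
- gauge: Loose stand-type depth gauge, about 0.85 kg, standing upright, 160 mm high. Origin: underside of the foot below the column's axis; z up, x towards the probe. Steel foot 62 (x) x 44 (y) x 16 mm high, from x = -32 to +30 mm; column 16 (x) x 20 (y) mm with a grey cap. A dark carriage on the column, 32 mm wide, carries an arm with the upright probe rod (8 mm diameter) at x = +64 mm.
- cap (a point): Centre of the grey cap on top of the column: 24 (x) x 26 (y) x 30 mm high, from 110 to 140 mm above the foot's underside. Carry the gauge by the cap's +y and -y faces, from above. Below the cap the column is free for at least 14 mm, then comes the carriage. The red lock button stands on the cap.
- probe (a joint): Travel of carriage, arm and probe down the column, m: 0 fully up (tip 4 mm above the underside of the foot), 0.048 fully down. The slide rubs with about 2 N and stays where it is left.
- probe_tip (a point): Centre of the flat lower end of the probe rod; moves with the probe.
- probe_head (a point): Centre of the probe's orange head, 20 x 20 x 26 mm high, sides along the gauge's x and y, 133 mm above the tip; moves with the probe. Its +y and -y faces are free to grip from above.
- lock (a joint): Travel of the red lock button, m: 0 up (open), 0.006 fully down (locked). It takes about 8 to 10 N to push down, stays down, and then clamps the probe slide. Do not push it before the probe is on the disc.
- lock_top (a point): Centre of the top face of the red lock button, 17 mm diameter, 152 mm above the underside of the foot when up; moves with the button.
- block: Blue housing block, fixed to the bench, 164 (x) x 92 (y) x 45 mm high. Origin: centre of its underside; z up, x from the pad end to the bore end. The bore opens upward, 46 mm diameter, its axis at x = +38 mm.
- pad (a point): Centre of the bright ground pad, 78 (x) x 66 (y) mm, flush with the top face of the block, 70 mm from the bore's axis (x = -32 mm in the block's frame). With the gauge's origin 64 to 70 mm from the bore axis and its x axis along the block's x axis the probe hangs over the bore.
- bore_mouth (a point): Centre of the bore's mouth, at the height of the block's top face.
- stop: Brass disc, 44 mm diameter, that fills the bottom of the bore. Origin: centre of its upper face, z up. It sits fast, 20 to 40 mm below the block's top face, differing from start to start.

How it is judged:
By the outcome, as a careful person would: the job done as asked, in the order asked, and still so for the second after the job is handed in, with the robot touching nothing.
It also fails if it takes over 58 s, if anything falls off the work surface, if the arm or the gripper's body presses on something with over 40 N, if the wrist force passes 120 N, or if a joint passes its speed limit or range.

### The arm

A 6-joint arm with a two-finger parallel gripper is mounted at the origin on a cart in front of the work surface, level with it; the furniture and walls round the work are solid. World frame = base frame: x ahead of the robot, y to its left, z up, the work surface at z = 0. Lengths are in mm, angles in rad, forces in N, time in s.
With the tool pointing down it reaches from about 275 to 1000 mm from the base axis. Payload 8.4 kg.
Tool frame: the origin (TCP) lies on the centre line of the jaws, within the pads' length; the fingertips stand 17 mm ahead of it and the grasp point (between the pads) lies 2 mm behind it (r.tcp_to_tips is the z of the fingertips in the tool frame, in mm); z points along the fingers, y is the direction in which the jaws open and shut (so a half turn about z gives the same grasp; the last joint's range is limited). The gripper opens to 85 mm and grips with 20 to 120 N. Pads are 22 mm wide; open, the fingers measure 114 mm over their backs; the gripper's body (76 mm by 85 mm) begins 54 mm behind the grasp point. The pads swing forward as they close: fully open they stand 13 mm farther back than shut.
Start: joints at [-1.165, 0.353, 1.633, -0, 1.155, -0.002], TCP at [247.868, -573.75, 248.281] pointing down, gripper open.
Joint ranges: [-2.63, 2.63], [-0.92, 2.1], [0.06, 2.66], [-1.3, 4.44], [0, 2.69], [-3.02, 3.02]. Speed limits (rad/s): [2.22, 2.22, 2.79, 3.14, 3.14, 3.14].

### API

Orientations are given as [roll, pitch, yaw] about the fixed x, y, z axes, in that order (R = Rz(yaw) Ry(pitch) Rx(roll)).
In Python, from rig import r, cams, job gives the robot as it stands.
- The arm moves only by the tool drive_tool, never from a script. Its argument "deltas" is a list of rows, each a list of 4 numbers: the shift along the tool's x, y, z in cm, then the turn about the tool's z in rad. In form: [[x, y, z, roll], ...]. A call has 1 to 12 rows; each row shifts and turns the commanded pose from where the row before left it, along the tool's axes as they then stand; what a row does not reach is not made up. A row lasts 1/12 s, in which the tool goes at most 41.7 mm and 7.16 degrees, less where a joint would pass 70% of its speed; a pose out of reach is approached as far as the arm can. A call with a gripper value outside its range is refused whole. "jaw" is the closure, from 0 (fully open) to 1 (shut), set as the call begins (left out, the last holds). The fingers move at their own pace and stop on an object; "force" is the grip in N (left out, the last holds). Time passes only in rows, so rows that do not move let the fingers close. It gives the time, the measured TCP pose, the force and the opening at its end, in the units of the state.
- r.sense(): the state, without advancing time (a new reading comes with each control period).
- cams.grab_frame(name): name is "scene" or "top"; returns (picture, depth): 384x512x3 uint8, red, green, blue; 384x512 float32, mm along the optical axis (not along the pixel's ray), 0 where there is no reading.
- cams.camera_params(name): a dict with "fx", "fy", "cx", "cy" (pixels), "R" (3x3) and "t" (3): a world point X has camera coordinates R X + t. Camera axes: x right, y down, z forward; pixel columns grow to the right and rows downward; lengths in mm; the calibration is good to about 2 mm. A picture is of the moment at which its call begins. camera_params takes no time and is no camera call.
- job.sign_off(): hands the job in, once; it reports no verdict.
The state is a dict: "clock": time; "qpos": joint angles; "qvel": joint speeds; "joint_efforts": joint torques, N m; "eef_pos": TCP position; "tcp_rot": TCP orientation; "contact_force": force on the tool from outside, world axes, zero at the start; "wrist_torque": the same for the moment, N m; "opening": opening from 0.0 (shut) to 1.0 (fully open).
Only numpy, scipy, OpenCV 4.12 (cv2) and the standard library are available. Lean on these libraries where they do the work, as an engineer would, in place of code of your own. Each camera call takes 0.05 s, during which the arm holds its last target. There are 200 camera calls.

## Working session

There is one attempt and no reset: what is moved stays moved. The work goes in short steps, Python scripts to look and compute and a tool call to move; the robot and the scene stay as the last step left them, time stands still between calls to the robot, and variables do not carry over. Pictures are saved under pics/ and viewed, about 8 in all and at most 12, crops included, and the job is handed in when it is done.

Besides the shell and the picture viewer there is one more tool, called after "Call:" in YAML: its name, and indented under it one key for each argument. drive_tool: Moves the arm, as the interface text tells. Its arguments: {"type":"object","properties":{"deltas":{"type":"array"},"jaw":{"type":"number"},"force":{"type":"number"}},"required":["deltas"]}

```bash
mkdir -p pics; cat > h.py <<'E'
import numpy as np,cv2
from rig import r,cams,job
def grab(n,f):
    p,d=cams.grab_frame(n); cv2.imwrite(f'pics/{f}.png',p[:,:,::-1]); np.savez(f'pics/{f}.npz',p=p,d=d); return p,d
def world(n,d):
    c=cams.camera_params(n); v,u=np.mgrid[:d.shape[0],:d.shape[1]]
    P=np.stack([(u-c['cx'])/c['fx']*d,(v-c['cy'])/c['fy']*d,d],-1)
    return (P-np.array(c['t']))@np.array(c['R'])
E
python3 - <<'E'
from h import *
a,_=grab('scene','s0');b,_=grab('top','t0')
cv2.imwrite('pics/both.png',cv2.resize(np.vstack([a,b])[:,:,::-1],None,fx=.78,fy=.78))
for n in('scene','top'):
    c=cams.camera_params(n);print(n,c['fx'],np.round(-np.array(c['R']).T@np.array(c['t'])),np.round(c['R'],2).tolist())
print(r.sense())
E
```

```text
scene 381.54023863964403 [192. 449. 468.] [[-0.87, -0.5, 0.02], [-0.23, 0.37, -0.9], [0.44, -0.78, -0.44]]
top 395.96656124475 [ 432. -209.  945.] [[-0.02, -1.0, -0.01], [-0.99, 0.02, -0.16], [0.16, 0.0, -0.99]]
{'clock': 0.1, 'qpos': array([-1.16538506e+00,  3.53602117e-01,  1.63403065e+00,  4.92605822e-06,
        1.15516618e+00, -2.41352237e-03]), 'qvel': array([-3.83231156e-04, -1.48266437e-03, -2.84981590e-03, -5.56575115e-05,
        1.50179080e-03,  9.66240622e-04]), 'joint_efforts': array([ 1.52341570e-03, -6.06355977e+01, -3.42821431e+01,  1.30884482e-04,
        3.99262353e-03,  7.81842857e-06]), 'eef_pos': array([ 247.7273431 , -573.39513655,  247.63467525]), 'tcp_rot': array([-3.14038637e+00, -7.41567689e-06,  4.07822795e-01]), 'contact_force': array([0.58449545, 0.01570989, 0.15666353]), 'wrist_torque': array([ 0.0033418 ,  0.00239663, -0.02585757]), 'opening': 0.9998329520085094}
```

View pics/both.png

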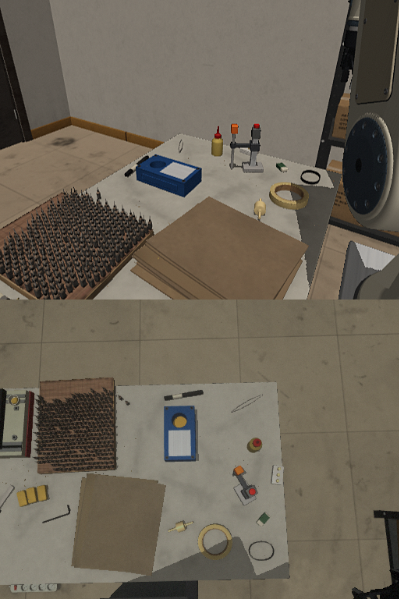

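The top view shows the block at about (231,170) and the gauge at about (314,237) in original pixels. Next I'll enlarge both and segment them.

```bash
python3 - <<'E'
from h import *
z=np.load('pics/t0.npz');p,d=z['p'],z['d'];W=world('top',d)
cr=p[120:270,190:350,::-1];cv2.imwrite('pics/c1.png',cv2.resize(cr,None,fx=4,fy=4,interpolation=cv2.INTER_CUBIC))
h=cv2.cvtColor(p,cv2.COLOR_RGB2HSV).astype(int);v,u=np.mgrid[:384,:512]
roi=(u>190)&(u<350)&(v>120)&(v<270)
def rep(n,m,dbg=0):
    P=W[m&(d>0)];print(n,len(P),np.round(np.median(P,0),1),np.round(P.min(0)),np.round(P.max(0)));return P
B=rep('blocktop',roi&(u<265)&(W[...,2]>40)&(W[...,2]<50)&(d>0))
def rect(P):
    q=cv2.minAreaRect(P[:,:2].astype(np.float32));print(' rect',q)
rect(B)
pad=roi&(u<265)&(h[...,1]<40)&(h[...,2]>180)&(W[...,2]>35)&(W[...,2]<55);rect(rep('pad',pad))
br=roi&(u<265)&(h[...,0]<32)&(h[...,0]>15)&(h[...,1]>90)&(W[...,2]<35);rect(rep('brass',br))
g=roi&(u>285)&(v>205)
rect(rep('red',g&((h[...,0]<4)|(h[...,0]>174))&(h[...,1]>150)&(h[...,2]>90)&(W[...,2]>120)))
rect(rep('orange',g&(h[...,0]>5)&(h[...,0]<16)&(h[...,1]>150)&(W[...,2]>100)))
rect(rep('foot',g&(W[...,2]>10)&(W[...,2]<20)))
rect(rep('cap',g&(W[...,2]>133)&(W[...,2]<143)))
E
```

```text
blocktop 2449 [ 619.9 -149.5   44.5] [ 548. -196.   40.] [ 713. -103.   49.]
 rect ((630.5675659179688, -149.58502197265625), (92.22109985351562, 164.77569580078125), 89.99473571777344)
  return _methods._mean(a, axis=axis, dtype=dtype,
  ret = um.true_divide(
Traceback (most recent call last):
ValueError: zero-size array to reduction operation minimum which has no identity
```

View pics/c1.png

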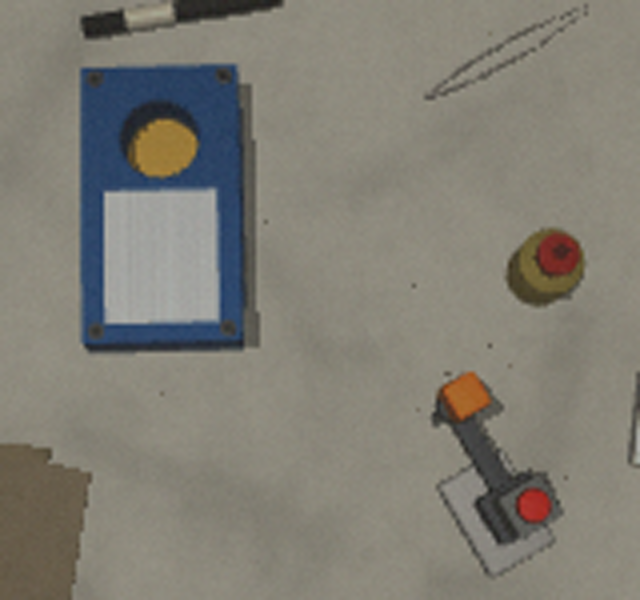

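The crop shows the bore at the far (+x) end of the block and the gauge's probe pointing up-left. Next I'll get the poses.

```bash
cat > m.py <<'E'
from h import *
def hsv(p): return cv2.cvtColor(p,cv2.COLOR_RGB2HSV).astype(int)
v,u=np.mgrid[:384,:512]
def onplane(n,uv,z):
    c=cams.camera_params(n);R=np.array(c['R']);o=-R.T@np.array(c['t'])
    uv=np.atleast_2d(uv).astype(float);D=np.c_[(uv[:,0]-c['cx'])/c['fx'],(uv[:,1]-c['cy'])/c['fy'],np.ones(len(uv))]@R
    return o+D*((z-o[2])/D[:,2])[:,None]
def blob(n,m,z,name):
    m=m.astype(np.uint8);k,l,s,_=cv2.connectedComponentsWithStats(m)
    if k<2: print(name,'none');return
    i=1+s[1:,4].argmax();P=onplane(n,np.c_[u[l==i],v[l==i]],z)[:,:2].astype(np.float32)
    q=cv2.minAreaRect(P);print(name,s[i,4],'mean',P.mean(0).round(1),'rect',np.round(q[0],1),np.round(q[1],1),round(q[2],1),'min',P.min(0).round(1),'max',P.max(0).round(1));return P
E
python3 - <<'E'
from m import *
z=np.load('pics/t0.npz');p,d=z['p'],z['d'];W=world('top',d);H=hsv(p);h,s,V=H[...,0],H[...,1],H[...,2]
roi=(u>190)&(u<350)&(v>120)&(v<270);L=roi&(u<258);g=roi&(u>285)&(v>205)
print('px',p[180,230],p[156,232],p[245,310],p[236,312])
blob('top',L&(h>100)&(h<125)&(s>100)&(W[...,2]>38),45,'blue')
blob('top',L&(s<60)&(W[...,2]>38),45,'pad')
b=L&(h>10)&(h<32)&(s>100)&(v<170);blob('top',b,15,'brass');print('brass z',np.median(W[...,2][b&(d>0)]),'pad z',np.median(W[170:195,220:240,2]))
rd=g&((h<4)|(h>174))&(s>150)&(V>90);blob('top',rd,152,'red');print(np.median(W[rd],0))
o=g&(h>5)&(h<20)&(s>150);blob('top',o,150,'orange');print(np.median(W[o],0),np.percentile(W[o][:,2],[5,50,95]))
blob('top',g&(W[...,2]>9)&(W[...,2]<22),16,'foot')
blob('top',g&(W[...,2]>133)&(W[...,2]<147),140,'cap')
zz=np.load('pics/s0.npz');p,d=zz['p'],zz['d'];H=hsv(p);Ws=world('scene',d);h,s,V=H[...,0],H[...,1],H[...,2]
o=(h>5)&(h<14)&(s>180)&(V>120)&(Ws[...,2]>100);o&=(abs(Ws[...,0]-500)<150);print('sc orange',np.median(Ws[o],0),o.sum())
b=(h>100)&(h<125)&(s>100)&(abs(Ws[...,2]-45)<3);print('scene blue',Ws[b].min(0),Ws[b].max(0))
E
```

```text
px [161 163 160] [151 120  55] [66 68 66] [66 64 66]
blue 1366 mean [ 641.8 -149.5] rect [ 629.9 -149.8] [ 91.7 164. ] 89.9 min [ 547.9 -195.8] max [ 711.9 -103.8]
pad 947 mean [ 598.1 -149.6] rect [ 598.8 -150. ] [65.2 77.7] 89.0 min [ 559.7 -183. ] max [ 637.6 -117.5]
brass 191 mean [ 670.5 -149.4] rect [ 670.5 -149.1] [38.7 32.3] 88.6 min [ 654.2 -168.5] max [ 686.8 -129.7]
brass z 7.6551081568217185 pad z 44.70137325790201
red 52 mean [ 449. -340.] rect [ 448.5 -340. ] [13.8 14.2] 42.7 min [ 442.5 -348. ] max [ 456.4 -332.1]
[ 448.53656679 -340.22376189  151.65647048]
orange 93 mean [ 503.7 -308.7] rect [ 503.7 -308.1] [17.9 20.9] 25.0 min [ 493.  -320.9] max [ 515.1 -297. ]
[ 503.59637528 -308.97612888  147.33689164] [144.32942204 147.33689164 149.85709433]
foot 261 mean [ 440.7 -335. ] rect [ 447.5 -340.3] [61.7 44. ] 28.9 min [ 412.8 -373.2] max [ 475.1 -309.4]
cap 100 mean [ 448.2 -338.7] rect [ 448.5 -339.9] [24.  26.1] 28.8 min [ 432.9 -356. ] max [ 462.7 -324. ]
sc orange [ 501.29086456 -299.04180903  139.7889443 ] 94
scene blue [ 547.41227571 -193.82060573   42.00093891] [763.65669339  87.24839643  45.61475973]
```

Call:
drive_tool:
  deltas:
    - [2.4, -0.9, 0, -0.098]
    - [2.6, -1.0, 0.2, 0]
    - [2.6, -1.0, 0.4, 0]
    - [2.6, -1.0, 0.4, 0]
    - [2.6, -1.0, 0.4, 0]
    - [2.6, -1.0, 0.4, 0]
    - [2.6, -1.0, 0.4, 0]
    - [2.6, -1.0, 0.4, 0]
    - [2.6, -1.0, 0.4, 0]
    - [2.6, -0.9, 0.4, 0]
    - [2.0, -0.5, 0.3, 0]
    - [1.4, -0.4, 0.2, 0]
  jaw: 0.4

```text
clock: 1.1
eef_pos: [454.3, -338.6, 208.7]
tcp_rot: [-3.141, 0.0, 0.507]
contact_force: [0.3, 0.2, 1.0]
opening: 0.603
```

```bash
cat > go.py <<'E'
import sys
from h import *
s=r.sense();t=np.array([float(x) for x in sys.argv[1:4]]);yaw=float(sys.argv[4])
p=s['eef_pos'];y0=s['tcp_rot'][2];e=t-p;c,n=np.cos(y0),np.sin(y0)
print('clk',s['clock'],'pos',p.round(2),'rot',s['tcp_rot'].round(4),'F',s['contact_force'].round(1),'open',round(s['opening'],3))
print('cm x,y,z: %.3f %.3f %.3f turn %.4f'%((c*e[0]+n*e[1])/10,(n*e[0]-c*e[1])/10,-e[2]/10,y0-yaw))
E
python3 go.py 448.5 -340 124 0.506
```

```text
clk 1.1 pos [ 454.28 -338.63  208.69] rot [-3.1407  0.      0.5069] F [0.3 0.2 1. ] open 0.603
cm x,y,z: -0.572 -0.161 8.469 turn 0.0009
```

Call:
drive_tool:
  deltas:
    - [-0.3, -0.1, 0, 0]
    - [-0.27, -0.06, 0.4, 0]
    - [0, 0, 1.2, 0]
    - [0, 0, 1.5, 0]
    - [0, 0, 1.5, 0]
    - [0, 0, 1.5, 0]
    - [0, 0, 1.2, 0]
    - [0, 0, 0.8, 0]
    - [0, 0, 0.4, 0]
    - [0, 0, 0, 0]
    - [0, 0, 0, 0]

```text
clock: 2.02
eef_pos: [447.6, -342.0, 124.4]
tcp_rot: [3.141, -0.0, 0.506]
contact_force: [-0.3, 0.5, 0.4]
opening: 0.599
```

```bash
python3 go.py 448.5 -340 124 0.506; python3 - <<'E'
from h import *
a,_=grab('scene','s1');b,_=grab('top','t1')
A=cv2.resize(a[140:240,270:370],(400,400),interpolation=2);B=cv2.resize(b[190:290,260:360],(400,400),interpolation=2)
cv2.imwrite('pics/v1.png',np.hstack([A,B])[:,:,::-1])
E
```

```text
clk 2.0167 pos [ 447.55 -342.04  124.43] rot [ 3.1414 -0.      0.5056] F [-0.3  0.5  0.4] open 0.599
cm x,y,z: 0.182 -0.133 0.043 turn -0.0004
```

View pics/v1.png

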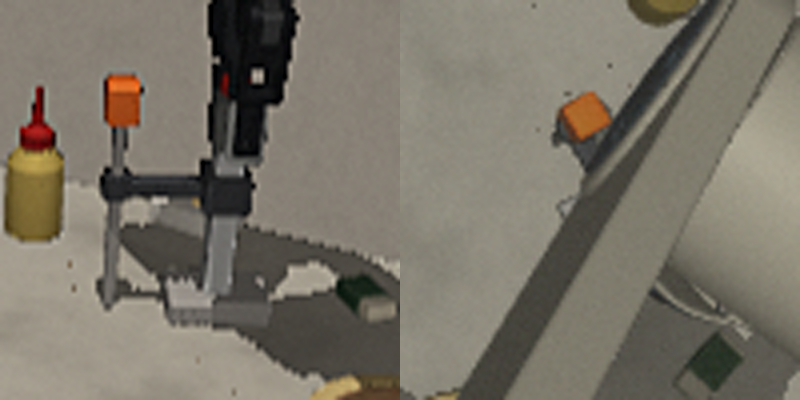

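The scene view shows the fingers straddling the cap, with the tips clear of the carriage. I'll trim the position and grip.

Call:
drive_tool:
  deltas:
    - [0.18, -0.13, 0.05, 0]
    - [0, 0, 0, 0]
    - [0, 0, 0, 0]

```text
clock: 2.37
eef_pos: [448.7, -339.7, 124.2]
tcp_rot: [3.141, -0.0, 0.506]
contact_force: [0.2, 0.0, -0.3]
opening: 0.596
```

Call:
drive_tool:
  deltas:
    - [0, 0, 0, 0]
    - [0, 0, 0, 0]
    - [0, 0, 0, 0]
    - [0, 0, 0, 0]
    - [0, 0, 0, 0]
    - [0, 0, 0, 0]
  jaw: 1
  force: 70

```text
clock: 2.87
eef_pos: [448.5, -339.6, 124.1]
tcp_rot: [-3.141, -0.0, 0.506]
contact_force: [-1.7, 2.4, 5.4]
opening: 0.297
```

```bash
python3 go.py 448.5 -340 200 0.506
```

```text
clk 2.8667 pos [ 448.46 -339.62  124.08] rot [-3.1414e+00 -1.0000e-04  5.0580e-01] F [-1.7  2.4  5.4] open 0.297
cm x,y,z: -0.015 0.035 -7.592 turn -0.0002
```

Call:
drive_tool:
  deltas:
    - [0, 0, -0.3, 0]
    - [0, 0, -0.7, 0]
    - [0, 0, -1.1, 0]
    - [0, 0, -1.3, 0]
    - [0, 0, -1.3, 0]
    - [0, 0, -1.3, 0]
    - [0, 0, -1.0, 0]
    - [0, 0, -0.6, 0]
    - [0, 0, -0.3, 0]
    - [0, 0, 0, 0]

```text
clock: 3.7
eef_pos: [448.6, -339.9, 203.3]
tcp_rot: [3.141, -0.0, 0.506]
contact_force: [0.5, 1.0, -8.3]
opening: 0.293
```

```bash
python3 go.py 601 -149.7 200 0
```

```text
clk 3.7 pos [ 448.6  -339.87  203.35] rot [ 3.1408e+00 -3.0000e-04  5.0580e-01] F [ 0.5  1.  -8.3] open 0.293
cm x,y,z: 22.545 -9.253 0.335 turn 0.5058
```

Call:
drive_tool:
  deltas:
    - [0.6, -0.25, 0, 0]
    - [1.4, -0.55, 0, 0]
    - [2.2, -0.9, 0, 0]
    - [2.5, -1.05, 0, 0]
    - [2.5, -1.05, 0, 0]
    - [2.5, -1.05, 0, 0]
    - [2.5, -1.05, 0, 0]
    - [2.5, -1.05, 0, 0]
    - [2.2, -0.9, 0, 0]
    - [1.8, -0.7, 0, 0]
    - [1.2, -0.45, 0, 0]
    - [0.6, -0.25, 0, 0]

```text
clock: 4.7
eef_pos: [601.2, -148.1, 201.9]
tcp_rot: [-3.141, 0.001, 0.507]
contact_force: [0.9, 0.2, -7.2]
opening: 0.295
```

Call:
drive_tool:
  deltas:
    - [0, 0, 0, 0.03]
    - [0, 0, 0, 0.06]
    - [0, 0, 0, 0.08]
    - [0, 0, 0, 0.09]
    - [0, 0, 0, 0.09]
    - [0, 0, 0, 0.08]
    - [0, 0, 0, 0.05]
    - [0, 0, 0, 0.026]
    - [0, 0, 0, 0]
    - [0, 0, 0, 0]

```text
clock: 5.53
eef_pos: [599.9, -150.2, 202.4]
tcp_rot: [-3.142, 0.001, 0.0]
contact_force: [0.3, -0.8, -7.3]
opening: 0.294
```

```bash
python3 go.py 601 -149.7 170 0;python3 - <<'E'
from m import *
a,_=grab('scene','s2');b,d=grab('top','t2')
H=hsv(b);h,s=H[...,0],H[...,1];blob('top',(h>5)&(h<20)&(s>150)&(v>100)&(v<230)&(u>200)&(u<280)&(world('top',d)[...,2]>170),226,'orange')
A=cv2.resize(a[150:270,150:290],(467,400),interpolation=2);B=cv2.resize(b[110:220,190:280],(327,400),interpolation=2)
cv2.imwrite('pics/v2.png',np.hstack([A,B])[:,:,::-1])
E
```

```text
clk 5.5333 pos [ 599.93 -150.24  202.39] rot [-3.1416e+00  1.0000e-03  2.0000e-04] F [ 0.3 -0.8 -7.3] open 0.294
cm x,y,z: 0.107 -0.054 3.239 turn 0.0002
orange none
```

View pics/v2.png

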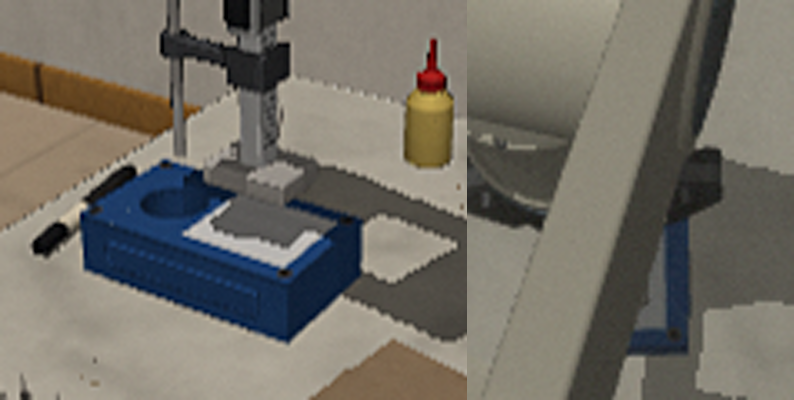

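The gauge hangs upright over the block, and the probe at (178,155) in the crop lines up with the bore. I'll lower it now.

Call:
drive_tool:
  deltas:
    - [0.1, -0.05, 0.2, 0]
    - [0, 0, 0.5, 0]
    - [0, 0, 0.6, 0]
    - [0, 0, 0.6, 0]
    - [0, 0, 0.5, 0]
    - [0, 0, 0.3, 0]
    - [0, 0, 0.2, 0]
    - [0, 0, 0.1, 0]
    - [0, 0, 0, 0]
    - [0, 0, 0, 0]

```text
clock: 6.47
eef_pos: [601.7, -149.3, 173.0]
tcp_rot: [3.142, -0.0, -0.0]
contact_force: [1.1, -0.2, -7.9]
opening: 0.291
```

Call:
drive_tool:
  deltas:
    - [0, 0, 0.1, 0]
    - [0, 0, 0.1, 0]
    - [0, 0, 0.0, 0]

```text
clock: 6.72
eef_pos: [601.4, -149.3, 170.8]
tcp_rot: [3.142, -0.0, -0.0]
contact_force: [-0.7, 0.8, -7.4]
opening: 0.291
```

Call:
drive_tool:
  deltas:
    - [0, 0, 0.1, 0]
    - [0, 0, 0, 0]

```text
clock: 6.88
eef_pos: [601.4, -149.3, 169.7]
tcp_rot: [-3.142, 0.0, -0.0]
contact_force: [-0.5, 0.2, -6.9]
opening: 0.293
```

Call:
drive_tool:
  deltas:
    - [0, 0, 0.1, 0]
    - [0, 0, 0, 0]

```text
clock: 7.05
eef_pos: [601.7, -149.4, 169.1]
tcp_rot: [3.142, -0.001, -0.0]
contact_force: [0.2, 0.4, -4.4]
opening: 0.292
```

Call:
drive_tool:
  deltas:
    - [0, 0, 0.05, 0]
    - [0, 0, 0, 0]

```text
clock: 7.22
eef_pos: [601.9, -149.3, 169.1]
tcp_rot: [3.141, -0.001, -0.0]
contact_force: [-2.0, 0.3, 2.1]
opening: 0.295
```

Call:
drive_tool:
  deltas:
    - [0, 0, 0, 0]
    - [0, 0, 0, 0]
    - [0, 0, 0, 0]
    - [0, 0, 0, 0]
    - [0, 0, 0, 0]
    - [0, 0, 0, 0]
  jaw: 0.4

```text
clock: 7.72
eef_pos: [601.6, -149.4, 168.3]
tcp_rot: [3.142, -0.0, -0.0]
contact_force: [0.1, 0.3, -0.3]
opening: 0.597
```

Call:
drive_tool:
  deltas:
    - [0, 0, -0.4, 0]
    - [0, 0, -0.9, 0]
    - [0, 0, -1.3, 0]
    - [0, 0, -1.5, 0]
    - [0, 0, -1.6, 0]
    - [0, 0, -1.6, 0]
    - [0, 0, -1.0, 0]
    - [0, 0, -0.5, 0]
    - [0, 0, 0, 0]

```text
clock: 8.47
eef_pos: [602.2, -149.5, 258.1]
tcp_rot: [3.141, -0.003, -0.0]
contact_force: [0.7, 0.1, -0.7]
opening: 0.604
```

```bash
cat > look.py <<'E'
import sys
from m import *
k=sys.argv[1];a,ds=grab('scene','s'+k);b,d=grab('top','t'+k);W=world('top',d)
for n,p,W in(('top',b,W),('scene',a,world('scene',ds))):
    H=hsv(p);h,s,V=H[...,0],H[...,1],H[...,2];ok=(abs(W[...,0]-630)<90)&(abs(W[...,1]+150)<50)
    for nm,m in(('orange',(h>5)&(h<20)&(s>150)&(W[...,2]>120)),('red',((h<4)|(h>174))&(s>150)&(V>70)&(W[...,2]>150))):
        m=m&ok
        if m.sum(): P=W[m];print(n,nm,m.sum(),'med',np.median(P,0).round(1),'lo',np.percentile(P,3,0).round(1),'hi',np.percentile(P,97,0).round(1))
A=cv2.resize(a[100:270,150:290],(395,480),interpolation=2);B=cv2.resize(b[100:220,190:280],(360,480),interpolation=2)
cv2.imwrite(f'pics/v{k}.png',np.hstack([A,B])[:,:,::-1])
E
python3 go.py 668 -149.7 200 0;python3 look.py 3
```

```text
clk 8.4667 pos [ 602.16 -149.47  258.12] rot [ 3.141e+00 -2.600e-03 -2.000e-04] F [ 0.7  0.1 -0.7] open 0.604
cm x,y,z: 6.584 0.021 5.812 turn -0.0002
scene orange 148 med [ 659.3 -140.1  181.9] lo [ 655.  -154.7  168.1] hi [ 672.5 -137.2  192. ]
scene red 43 med [ 599.2 -143.2  193.2] lo [ 592.8 -150.2  187.9] hi [ 606.5 -139.1  195.7]
```

View pics/v3.png

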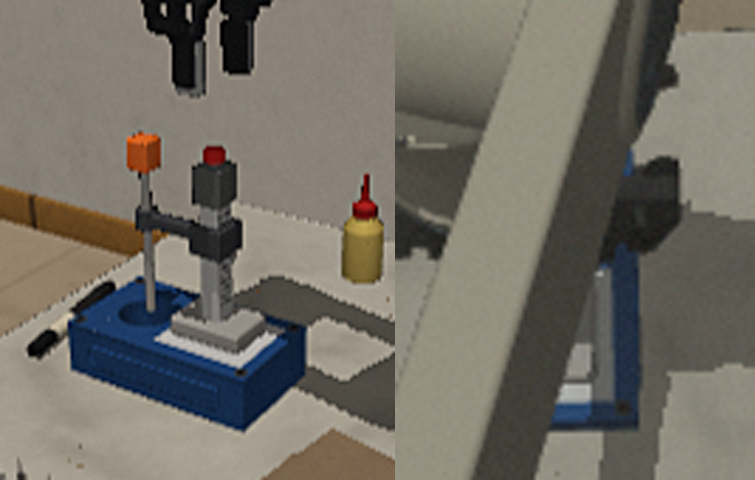

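The gauge stands on the pad with the probe over the bore. The arm blocks the top camera, so I'm relying on the scene view. I'll go to the orange head.

Call:
drive_tool:
  deltas:
    - [0.6, 0, 0, 0]
    - [1.2, 0, 0, 0]
    - [1.5, 0, 0, 0]
    - [1.5, 0, 0, 0]
    - [1.1, 0, 0, 0]
    - [0.6, 0, 0, 0]
    - [0, 0, 0.4, 0]
    - [0, 0, 1.0, 0]
    - [0, 0, 1.3, 0]
    - [0, 0, 1.2, 0]
    - [0, 0, 0.6, 0]
    - [0, 0, 0, 0]

```text
clock: 9.57
eef_pos: [664.9, -149.1, 208.6]
tcp_rot: [-3.141, 0.004, -0.0]
contact_force: [0.6, -0.8, 0.4]
opening: 0.597
```

```bash
python3 go.py 666.5 -149.6 185 0
```

```text
clk 9.5667 pos [ 664.86 -149.1   208.6 ] rot [-3.1408e+00  3.9000e-03 -3.0000e-04] F [ 0.6 -0.8  0.4] open 0.597
cm x,y,z: 0.164 0.050 2.360 turn -0.0003
```

Call:
drive_tool:
  deltas:
    - [0.1, 0, 0.5, 0]
    - [0.05, 0.03, 0.7, 0]
    - [0, 0, 0.6, 0]
    - [0, 0, 0.4, 0]
    - [0, 0, 0.15, 0]
    - [0, 0, 0, 0]
    - [0, 0, 0, 0]

```text
clock: 10.15
eef_pos: [668.1, -149.6, 187.9]
tcp_rot: [3.142, -0.0, -0.0]
contact_force: [0.8, -0.3, 0.4]
opening: 0.602
```

```bash
python3 go.py 666.5 -149.4 185 0
```

```text
clk 10.15 pos [ 668.06 -149.65  187.85] rot [ 3.1416e+00 -1.0000e-04 -2.0000e-04] F [ 0.8 -0.3  0.4] open 0.602
cm x,y,z: -0.156 -0.025 0.285 turn -0.0002
```

Call:
drive_tool:
  deltas:
    - [-0.1, -0.02, 0.25, 0]
    - [0, 0, 0, 0]

```text
clock: 10.32
eef_pos: [666.8, -149.4, 185.2]
tcp_rot: [-3.142, 0.0, -0.0]
contact_force: [-0.1, 0.3, 0.1]
opening: 0.595
```

Call:
drive_tool:
  deltas:
    - [0, 0, 0, 0]
    - [0, 0, 0, 0]
    - [0, 0, 0, 0]
    - [0, 0, 0, 0]
    - [0, 0, 0, 0]
    - [0, 0, 0, 0]
    - [0, 0, 0, 0]
  jaw: 1
  force: 25

```text
clock: 10.9
eef_pos: [667.1, -149.3, 185.4]
tcp_rot: [-3.141, -0.0, -0.0]
contact_force: [-0.4, 1.4, 1.1]
opening: 0.229
```

```bash
python3 go.py 666.5 -149.4 185 0; python3 look.py 4
```

```text
clk 10.9 pos [ 667.1  -149.34  185.43] rot [-3.1415e+00 -2.0000e-04 -2.0000e-04] F [-0.4  1.4  1.1] open 0.229
cm x,y,z: -0.060 0.006 0.043 turn -0.0002
scene orange 65 med [ 656.5 -148.1  183.2] lo [ 653.2 -157.   121.8] hi [ 665.3 -140.7  191.8]
scene red 45 med [ 599.3 -143.1  193.2] lo [ 593.4 -151.6  187.6] hi [ 606.5 -139.1  195.7]
```

View pics/v4.png

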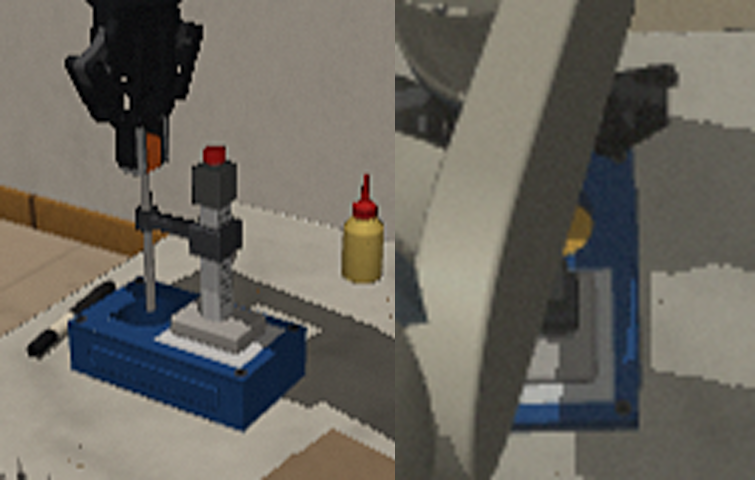

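The head is gripped, with the opening reading 19.5 mm. I'll lower the probe, slowly near the end.

Call:
drive_tool:
  deltas:
    - [0, 0, 0.2, 0]
    - [0, 0, 0.4, 0]
    - [0, 0, 0.4, 0]
    - [0, 0, 0.4, 0]
    - [0, 0, 0.4, 0]
    - [0, 0, 0.4, 0]
    - [0, 0, 0.4, 0]
    - [0, 0, 0.3, 0]
    - [0, 0, 0.2, 0]
    - [0, 0, 0.1, 0]
    - [0, 0, 0, 0]

```text
clock: 11.92
eef_pos: [666.9, -149.4, 152.9]
tcp_rot: [-3.141, 0.0, -0.0]
contact_force: [1.5, 2.4, -1.6]
opening: 0.228
```

Call:
drive_tool:
  deltas:
    - [0, 0, 0.1, 0]
    - [0, 0, 0.1, 0]
    - [0, 0, 0.1, 0]
    - [0, 0, 0.1, 0]
    - [0, 0, 0, 0]

```text
clock: 12.33
eef_pos: [667.0, -149.4, 149.1]
tcp_rot: [-3.142, -0.0, -0.0]
contact_force: [0.8, 3.0, 0.4]
opening: 0.23
```

Call:
drive_tool:
  deltas:
    - [0, 0, 0.06, 0]
    - [0, 0, 0.06, 0]
    - [0, 0, 0.0, 0]

```text
clock: 12.58
eef_pos: [667.0, -149.4, 148.0]
tcp_rot: [-3.142, -0.0, -0.0]
contact_force: [1.0, 1.4, 0.2]
opening: 0.225
```

Call:
drive_tool:
  deltas:
    - [0, 0, 0.06, 0]
    - [0, 0, 0.04, 0]
    - [0, 0, 0.0, 0]

```text
clock: 12.83
eef_pos: [667.0, -149.4, 147.0]
tcp_rot: [-3.142, -0.0, -0.0]
contact_force: [1.1, 2.1, 2.1]
opening: 0.231
```

Call:
drive_tool:
  deltas:
    - [0, 0, 0.05, 0]
    - [0, 0, 0.0, 0]

```text
clock: 13.0
eef_pos: [667.0, -149.4, 146.8]
tcp_rot: [3.142, -0.0, -0.0]
contact_force: [0.5, 2.3, 2.7]
opening: 0.229
```

Call:
drive_tool:
  deltas:
    - [0, 0, 0.05, 0]
    - [0, 0, 0.0, 0]

```text
clock: 13.17
eef_pos: [667.1, -149.5, 146.7]
tcp_rot: [3.142, -0.0, -0.0]
contact_force: [-0.7, 2.3, 5.0]
opening: 0.231
```

Call:
drive_tool:
  deltas:
    - [0, 0, 0.04, 0]
    - [0, 0, 0, 0]
    - [0, 0, 0, 0]

```text
clock: 13.42
eef_pos: [667.1, -149.5, 146.7]
tcp_rot: [3.141, -0.001, -0.0]
contact_force: [-2.8, 3.0, 9.1]
opening: 0.226
```

Solid contact: z has stopped at 146.7 and the force is rising. I'll ease off a little and release.

Call:
drive_tool:
  deltas:
    - [0, 0, -0.05, 0]
    - [0, 0, 0, 0]

```text
clock: 13.58
eef_pos: [667.1, -149.5, 146.7]
tcp_rot: [3.142, -0.0, -0.0]
contact_force: [-0.7, 2.1, 5.6]
opening: 0.227
```

Call:
drive_tool:
  deltas:
    - [0, 0, 0, 0]
    - [0, 0, 0, 0]
    - [0, 0, 0, 0]
    - [0, 0, 0, 0]
    - [0, 0, 0, 0]
    - [0, 0, 0, 0]
  jaw: 0.4

```text
clock: 14.08
eef_pos: [666.8, -149.5, 146.0]
tcp_rot: [3.142, 0.0, -0.0]
contact_force: [0.4, -0.7, 0.0]
opening: 0.597
```

Call:
drive_tool:
  deltas:
    - [0, 0, -0.4, 0]
    - [0, 0, -0.9, 0]
    - [0, 0, -1.4, 0]
    - [0, 0, -1.6, 0]
    - [0, 0, -1.8, 0]
    - [0, 0, -1.8, 0]
    - [0, 0, -1.6, 0]
    - [0, 0, -1.2, 0]
    - [0, 0, -0.6, 0]
    - [0, 0, 0, 0]

```text
clock: 14.92
eef_pos: [667.8, -149.6, 261.6]
tcp_rot: [3.141, -0.003, -0.0]
contact_force: [0.6, 0.7, -0.0]
opening: 0.601
```

```bash
python3 go.py 601.5 -149.4 225 0; python3 look.py 5
```

```text
clk 14.9167 pos [ 667.81 -149.61  261.57] rot [ 3.1408e+00 -3.2000e-03 -2.0000e-04] F [ 0.6  0.7 -0. ] open 0.601
cm x,y,z: -6.631 -0.020 3.657 turn -0.0002
top orange 26 med [ 659.6 -158.2  152.2] lo [ 655.7 -160.4  135.9] hi [ 670.9 -154.4  155.6]
top red 47 med [ 601.4 -150.8  196.3] lo [ 595.2 -158.2  193.2] hi [ 608.8 -145.5  198.4]
scene orange 142 med [ 660.  -140.3  143.7] lo [ 655.3 -155.4  130.8] hi [ 672.5 -136.7  153.2]
scene red 42 med [ 599.1 -142.5  193.7] lo [ 593.3 -150.6  188.4] hi [ 606.5 -139.1  195.7]
```

View pics/v5.png

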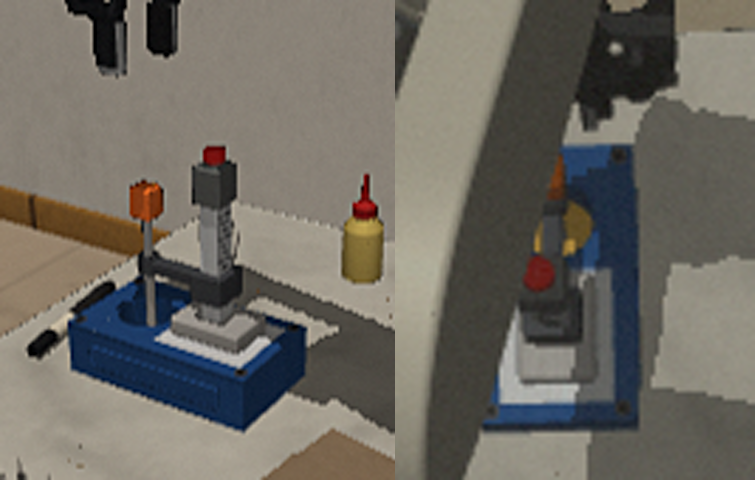

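```bash
python3 - <<'E'
from m import *
for k in('0','5'):
    z=np.load(f'pics/t{k}.npz');p,d=z['p'],z['d'];W=world('top',d);H=hsv(p);h,s=H[...,0],H[...,1]
    b=(h>10)&(h<32)&(s>100)&(abs(W[...,0]-668)<30)&(abs(W[...,1]+150)<25)&(W[...,2]<40)&(d>0)
    b=cv2.erode(b.astype(np.uint8),np.ones((3,3)))>0
    print(k,b.sum(),np.percentile(W[b][:,2],[5,25,50,75,95]).round(1))
E
```

```text
0 133 [ 5.2  6.6  7.7  8.9 10.7]
5 27 [6.1 7.  7.9 8.6 9.8]
```

Call:
drive_tool:
  deltas:
    - [-0.6, 0, 0, 0]
    - [-1.2, 0, 0, 0]
    - [-1.5, 0, 0, 0]
    - [-1.5, 0, 0, 0]
    - [-1.1, 0, 0, 0]
    - [-0.6, 0, 0.4, 0]
    - [-0.1, 0, 0.9, 0]
    - [0, 0, 0.9, 0]
    - [0, 0, 0.6, 0]
    - [0, 0, 0.2, 0]
    - [0, 0, 0, 0]
  jaw: 1

```text
clock: 15.93
eef_pos: [600.9, -149.3, 227.9]
tcp_rot: [-3.141, 0.002, -0.0]
contact_force: [-0.4, 0.6, -0.6]
opening: -0.002
```

```bash
python3 go.py 601.5 -149.6 216 0
```

```text
clk 15.9333 pos [ 600.92 -149.27  227.86] rot [-3.1412e+00  1.7000e-03 -1.0000e-04] F [-0.4  0.6 -0.6] open -0.002
cm x,y,z: 0.058 0.033 1.186 turn -0.0001
```

Depth puts the disc 37 mm below the block's top face. The head's top was about 2.5 mm low at the start, so the probe travel is about 41 mm and the stop matches the disc. Next is the button.

Call:
drive_tool:
  deltas:
    - [0.05, 0, 0.3, 0]
    - [0, 0, 0.4, 0]
    - [0, 0, 0.3, 0]
    - [0, 0, 0.1, 0]
    - [0, 0, 0, 0]

```text
clock: 16.35
eef_pos: [601.3, -149.4, 217.8]
tcp_rot: [-3.141, 0.0, -0.0]
contact_force: [-0.9, 0.1, 0.7]
opening: -0.001
```

Call:
drive_tool:
  deltas:
    - [0, 0, 0.1, 0]
    - [0, 0, 0.1, 0]
    - [0, 0, 0.1, 0]
    - [0, 0, 0, 0]

```text
clock: 16.68
eef_pos: [601.4, -149.4, 215.1]
tcp_rot: [-3.142, 0.0, -0.0]
contact_force: [-0.2, -0.1, 0.6]
opening: -0.003
```

Call:
drive_tool:
  deltas:
    - [0, 0, 0.1, 0]
    - [0, 0, 0.1, 0]
    - [0, 0, 0, 0]

```text
clock: 16.93
eef_pos: [601.7, -149.4, 213.4]
tcp_rot: [3.141, -0.001, -0.0]
contact_force: [0.5, -0.3, 0.7]
opening: -0.003
```

Call:
drive_tool:
  deltas:
    - [0, 0, 0.1, 0]
    - [0, 0, 0.1, 0]
    - [0, 0, 0, 0]

```text
clock: 17.18
eef_pos: [601.9, -149.5, 211.4]
tcp_rot: [3.141, -0.001, -0.0]
contact_force: [0.5, 0.9, 4.9]
opening: 0.001
```

Call:
drive_tool:
  deltas:
    - [0, 0, 0.1, 0]
    - [0, 0, 0.1, 0]
    - [0, 0, 0, 0]

```text
clock: 17.43
eef_pos: [602.1, -149.5, 209.4]
tcp_rot: [3.141, -0.001, -0.0]
contact_force: [2.4, 1.1, 3.2]
opening: -0.002
```

Call:
drive_tool:
  deltas:
    - [0, 0, 0.1, 0]
    - [0, 0, 0.1, 0]
    - [0, 0, 0, 0]

```text
clock: 17.68
eef_pos: [602.3, -149.5, 208.1]
tcp_rot: [3.141, -0.002, -0.0]
contact_force: [0.7, 1.2, 7.8]
opening: 0.003
```

Call:
drive_tool:
  deltas:
    - [0, 0, 0.1, 0]
    - [0, 0, 0, 0]

```text
clock: 17.85
eef_pos: [602.4, -149.6, 208.0]
tcp_rot: [3.141, -0.002, -0.0]
contact_force: [-1.9, 0.8, 16.0]
opening: -0.0
```

Call:
drive_tool:
  deltas:
    - [0, 0, 0.1, 0]
    - [0, 0, 0, 0]

```text
clock: 18.02
eef_pos: [602.6, -149.6, 207.9]
tcp_rot: [3.141, -0.003, -0.0]
contact_force: [-4.3, 1.6, 23.1]
opening: -0.002
```

The button bottomed at z 208, 6 mm below first contact, with 23 N. I'll retract and move clear.

Call:
drive_tool:
  deltas:
    - [0, 0, -0.3, 0]
    - [0, 0, -0.7, 0]
    - [0, 0, -1.2, 0]
    - [0, 0, -1.6, 0]
    - [0, 0, -1.6, 0]
    - [0, 0, -1.4, 0]
    - [0, 0, -1.0, 0]
    - [0, 0, -0.5, 0]
    - [0, 0, 0, 0]

```text
clock: 18.77
eef_pos: [601.9, -149.6, 289.4]
tcp_rot: [3.141, -0.002, -0.0]
contact_force: [0.2, 0.1, 0.1]
opening: 0.005
```

Call:
drive_tool:
  deltas:
    - [-0.8, 0.8, 0, 0]
    - [-1.4, 1.4, 0, 0]
    - [-1.8, 1.8, 0, 0]
    - [-1.8, 1.8, 0, 0]
    - [-1.8, 1.8, 0, 0]
    - [-1.8, 1.8, 0, 0]
    - [-1.8, 1.8, 0, 0]
    - [-1.4, 1.4, 0, 0]
    - [-1.0, 1.0, 0, 0]
    - [-0.5, 0.5, 0, 0]
    - [0, 0, 0, 0]

```text
clock: 19.68
eef_pos: [458.8, -291.2, 287.4]
tcp_rot: [-3.141, 0.002, -0.002]
contact_force: [0.6, 0.4, -0.2]
opening: 0.003
```

```bash
python3 look.py 6
```

```text
top orange 102 med [ 663.9 -151.9  153.1] lo [ 655.9 -160.3  141.8] hi [ 674.7 -141.7  156.3]
top red 53 med [ 602.9 -150.4  189.8] lo [ 596.8 -158.   187.5] hi [ 608.9 -144.3  192.6]
scene orange 140 med [ 660.  -140.4  143.7] lo [ 655.2 -155.6  130.7] hi [ 673.3 -136.8  153.3]
scene red 31 med [ 600.3 -143.7  188.8] lo [ 595.  -151.9  185.6] hi [ 607.7 -138.4  190. ]
```

View pics/v6.png

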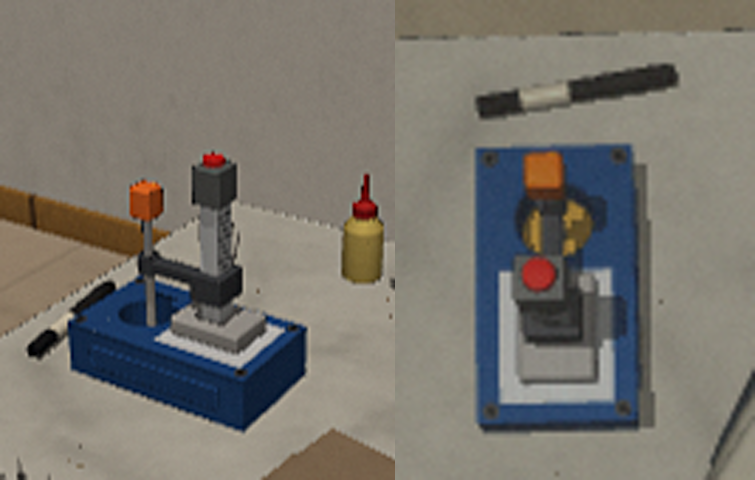

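The gauge stands fully on the pad, the button is about 6 mm lower than before, and the probe head hasn't moved. I'll hand it in.

```bash
python3 -c "
from rig import job; print(job.sign_off())"
```

```text
the job is handed in; nothing more can be done
None
```

The depth gauge is standing upright on the pad with the probe on the brass disc and the lock button fully down. I handed the job in at about 20 s, with the arm well clear of the gauge.

- **Placing:** I carried the gauge by its cap and set it down at about x 601, y -149, so the probe hangs over the bore. The top view after the last move shows the whole foot on the pad.
- **Probe:** I lowered it by the orange head until it stopped moving while the force rose to 9 N, then eased off and let go. The head has not moved since.
- **Lock button:** I pushed it until it bottomed out about 6 mm down, at 23 N. The camera also shows it about 6 mm lower.

**One disagreement:** my hand movement alone put the probe tip about 35 mm below the block's top face, while depth readings put the disc 37 mm below it. The likely reason is that the probe already started about 2.5 mm down, since its head read low in the first picture. The final head height gives about 37 mm, which agrees with the disc.

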